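# Set the square and hold the sprung cover under its balance point

### The arm

A 6-joint arm with a two-finger parallel gripper is mounted at the origin on the work surface. World frame = base frame: x ahead of the robot, y to its left, z up, the work surface at z = 0. Lengths are in m, angles in degrees, forces in N, time in s.
With the tool pointing down it reaches from about 0.3 to 0.75 m from the base axis. Payload 8.5 kg.
Tool frame: the origin (TCP) lies at the very end of the fingers, on their centre line; the grasp point (between the pads) lies 19 mm behind it (env.grasp_offset is the distance from the TCP to the grasp point, in m); y points along the fingers, z is the direction in which the jaws open and shut, and the axes are right-handed (so a half turn about y gives the same grasp; the last joint's range is limited). The gripper opens to 85 mm and grips with 20 to 120 N. Pads are 22 mm wide; open, the fingers measure 114 mm over their backs; the gripper's body (76 mm by 85 mm) begins 54 mm behind the grasp point. The pads swing forward as they close: fully open they stand 13 mm farther back than shut.
Start: joints at [-87.852, 21.807, 74.336, -0, 83.858, -12.336], TCP at [0.138, -0.533, 0.231] pointing down, gripper open.
Joint ranges: [-178.18, 178.18], [-50.72, 133.34], [12.68, 142.11], [-81.47, 261.47], [9.98, 163.14], [-165.26, 165.26]. Speed limits (degrees/s): [136.94, 136.94, 180, 180, 180, 180].

### API

Orientations are given as a 3x3 rotation matrix whose columns are the frame's x, y, z axes.
In Python, from rig import env gives the robot as it stands. The module is installed in compiled form; this text tells all that it offers.
- The arm moves only by the shell command python3 -m pendant 'ROWS' [FORCE]. ROWS is JSON, a list of rows, each a list of 3 entries, a list of its own where there are three numbers: the shift along the world's x, y, z as a fraction of full scale, then the turn about the world's z as a fraction of full scale, then the opening, from 0 (shut) to 1 (fully open). A call has 1 to 12 rows; each row shifts and turns the commanded pose from where the row before left it; what a row does not reach is not made up. Full scale, the value 1, is 30 mm for a shift and 5 degrees for a turn. A row lasts 1/12 s, in which the tool goes at most 41.7 mm and 7.16 degrees, less where a joint would pass 70% of its speed; a pose out of reach is approached as far as the arm can. A call with a number of a shift or a turn outside -1 to 1 is refused whole. A call with a gripper value outside its range is refused whole. The fingers move at their own pace and stop on an object; FORCE is the grip in N (left out, the last holds). Time passes only in rows, so rows that do not move let the fingers close. It gives the time, the measured TCP pose, the force and the opening at its end, in the units of the state.
- env.observe(): the state, without advancing time (a new reading comes with each control period).
- env.get_image(name): name is "side" or "top" or "wrist"; returns (picture, depth): 384x512x3 uint8, red, green, blue; 384x512 float32, m along the optical axis (not along the pixel's ray), 0 where there is no reading.
- env.camera_model(name): a dict with "camera_matrix" (3x3 intrinsics, pixels), "R" (3x3) and "t" (3): a world point X has camera coordinates R X + t; the wrist camera has in their place "tool_from_camera" (4x4, takes a point from camera to tool coordinates, whose origin is the TCP and whose axes are the tool frame's). Camera axes: x right, y down, z forward; pixel columns grow to the right and rows downward; lengths in m; the calibration is good to about 2 mm. A picture is of the moment at which its call begins: read the wrist's pose just before it. camera_model takes no time and is no camera call.
- env.close_job(): hands the job in, once; it reports no verdict.
The state is a dict: "time_s": time; "q": joint angles; "qvel": joint speeds; "joint_efforts": joint torques, N m; "position": TCP position; "tool_rot": TCP orientation; "ft_force": force on the tool from outside, world axes, zero at the start; "wrist_torque": the same for the moment, N m; "grip_width": finger opening in m.
Only numpy, scipy, OpenCV 4.12 (cv2) and the standard library are available. Lean on these libraries where they do the work, as an engineer would, in place of code of your own. Each camera call takes 0.05 s, during which the arm holds its last target.

### The job

We are finding where the spray chamber's sprung cover balances, and I will read its height against the square: stand the square on the bench with the long side of its foot flush against the left edge of the chamber's bed plate, and let go of it. Then raise the cover by its grab bar past its balance point, keeping hold so that it does not spring fully open, bring it back down to just below the balance point and finish there, still holding it steady with the gripper. Leave the other things on the bench where they are.

Things in the scene. Friction and masses are not known exactly. Their poses are not given: they have to be found in the camera images.
- square_mid (a point): Standing steel square, loose, about 0.45 kg: dark foot 100 x 40 x 25 mm (long x thick x high) on the bench; bright upright blade 26 mm wide (along the foot) x 8 mm thick from mid-foot to 180 mm above the bench: grip it near the top. This point: on the blade, 90 mm above the foot's underside. x along the foot, y across its thickness, z up. Both long sides are alike.
- square_foot (a point): Centre of the square's foot block, 12.5 mm above its underside; axes as square_mid. When flush it is 20 mm (half the foot's thickness) outside the plate's left edge. Pushed low on its outer long side, the square slides and turns flush.
- bed_left (a point): Middle of the left edge face (from the robot) of the spray chamber's fixed steel bed plate, 360 x 340 x 30 mm on the bench. Point 15 mm up; face upright, 30 mm high, reaching 180 mm each way along x. x: along the edge, away from the robot; y: straight out of the face; z up. The grey chamber on the plate, 92 mm high, stands 50 mm in from this edge. Set the square about mid-edge.
- cover_hinge (a point): Middle of the cover's fixed hinge axis (its y axis), 100 mm above the bench at the chamber's far end; x away from the robot, z up; axes parallel to bed_left's. The cover, a clear pane in an aluminium frame 12 mm thick and 232 mm wide, reaches 205 mm from it towards the robot.
- cover_bar (a point): Middle of the cover's grab bar: a black sleeve, 16 mm diameter, 120 mm long, turning freely on its rod, parallel to the hinge axis, 260 mm from it, 55 mm ahead of the cover's free edge, on two arms 70 mm either side of this point. Closed, it is 100 mm above the bench, 70 mm above the bed plate. Fingers can straddle it from above.
- cover (a joint): Cover angle, rad: 0 shut (level, the start), grows opening, stop 1.3. Bar is 260 mm x sin above the hinge, 260 mm x cos before it. Sprung: balance at 0.80 (bar 287 mm above bench); below it falls shut, above it springs open; 2 N at the bar suffices. Past balance: over 0.84 (bar over 294 mm). Just below: 0.60 to 0.77 (bar 247 to 281 mm); aim 0.69. Fully open: over 1.2.
- nozzle_a: Bystander: small steel nozzle body, 26 mm diameter, 64 mm high, standing on the front left of the bed plate; origin at its underside.
- nozzle_b: Bystander: a like nozzle body standing on the bench, front right.
- gauge_ring: Bystander: steel ring 38 mm diameter, 14 mm high, on the right strip of the bed plate.
- jar: Bystander: amber jar 60 mm diameter, 85 mm high, on the bench, far left.
- dish: Bystander: clear open dish 120 x 90 x 45 mm, on the bench, left.
- spanner: Bystander: spanner 170 mm long lying on the bench, right.
- driver: Bystander: screwdriver 190 mm long lying on the bench, right.
Things that resemble listed ones, but are neither listed nor needed, are in the scene too. Of the things like the part that bears square_mid, leave any that is orange or purple; of the rest the smaller one is meant.

How it is judged:
By the outcome, as a careful person would: the job done as asked, in the order asked, and still so for the second after the job is handed in, while the arm keeps its last pose, push and grip.
It also fails if it takes over 72 s, if anything falls off the work surface, if the arm or the gripper's body presses on something with over 40 N, if the wrist force passes 120 N, or if a joint passes its speed limit or range.

## Working session

There is one attempt and no reset: what is moved stays moved. The work goes in short steps, Python scripts to look and compute and a shell command to move; the robot and the scene stay as the last step left them, time stands still between calls to the robot, and variables do not carry over. Pictures are saved under pics/ and viewed, and the job is handed in when it is done.

```bash
mkdir -p pics; ls
python3 - <<'E'
from rig import env
import cv2, numpy as np
s=env.observe(); print(s)
for n in ("side","top","wrist"):
    im,d=env.get_image(n); cv2.imwrite(f"pics/{n}0.png",im[:,:,::-1]); np.savez(f"pics/{n}0.npz",im=im,d=d)
    m=env.camera_model(n); print(n,{k:np.round(v,4).tolist() for k,v in m.items()})
E
```

```text
pics
{'time_s': 0.0, 'q': array([-8.78529501e+01,  2.18399452e+01,  7.43860312e+01,  1.88332756e-03,
        8.38582694e+01, -1.23353852e+01]), 'qvel': array([-0.09265689,  0.09734931, -0.03499836, -0.07858063,  0.04796796,
       -0.0700193 ]), 'joint_efforts': array([-3.63319596e-04, -4.48455548e+01, -2.31273866e+01, -1.50604083e-04,
        4.80536124e-03, -1.06469747e-05]), 'position': array([ 0.13754393, -0.5322119 ,  0.23071406]), 'tool_rot': array([[-9.68225242e-01, -2.24276086e-05,  2.50079747e-01],
       [-2.50079509e-01,  1.47055825e-03, -9.68224187e-01],
       [-3.46041883e-04, -9.99998918e-01, -1.42944031e-03]]), 'ft_force': array([-0.37735359,  0.55954892,  0.31417548]), 'wrist_torque': array([-0.03742448, -0.06389855, -0.01133036]), 'grip_width': 0.08545341365788689}
side {'camera_matrix': [[355.6198, 0.0, 256.4321], [0.0, 355.6198, 191.938], [0.0, 0.0, 1.0]], 'R': [[-0.9957, -0.0928, -0.0069], [-0.0366, 0.459, -0.8877], [0.0855, -0.8836, -0.4605]], 't': [0.5073, 0.1079, 1.0273]}
top {'camera_matrix': [[426.3166, 0.0, 260.9921], [0.0, 426.3166, 186.6023], [0.0, 0.0, 1.0]], 'R': [[0.0007, -1.0, 0.0019], [-0.9923, -0.0009, -0.1239], [0.1239, -0.0018, -0.9923]], 't': [0.0042, 0.5408, 1.5371]}
wrist {'camera_matrix': [[304.9714, 0.0, 251.8606], [0.0, 304.9714, 194.309], [0.0, 0.0, 1.0]], 'tool_from_camera': [[-0.0005, 0.9447, 0.3279, -0.0847], [0.0004, -0.3279, 0.9447, -0.1428], [1.0, 0.0006, -0.0002, -0.0006], [0.0, 0.0, 0.0, 1.0]]}
```

View pics/side0.png

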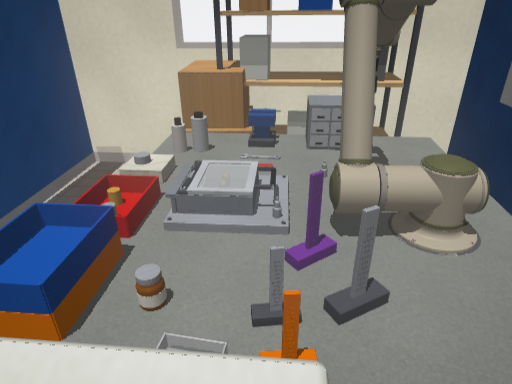

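View pics/top0.png

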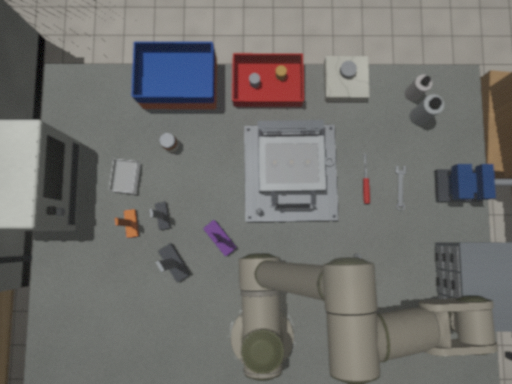

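The side view shows two steel squares. The smaller stands at (275,285) and the larger at (358,260), with purple and orange ones beside them. In the top view the smaller square is at about (161,214), the bed plate spans (245–338, 124–222) and the bar is at about (293,202).

```bash
cat > h.py <<'E'
import numpy as np, cv2
from rig import env
M={n:env.camera_model(n) for n in ("side","top")}
def cloud(n,d):
    m=M[n];K=np.array(m["camera_matrix"]);v,u=np.mgrid[0:d.shape[0],0:d.shape[1]]
    p=np.stack([(u-K[0,2])/K[0,0]*d,(v-K[1,2])/K[1,1]*d,d],-1)
    X=(p-np.array(m["t"]))@np.array(m["R"]); X[d==0]=np.nan
    return X
def ray(n,u,v,z):
    m=M[n];K=np.array(m["camera_matrix"]);R=np.array(m["R"]);t=np.array(m["t"])
    o=-R.T@t; r=R.T@np.array([(u-K[0,2])/K[0,0],(v-K[1,2])/K[1,1],1]); return o+r*(z-o[2])/r[2]
def wcloud(s,d):
    m=env.camera_model("wrist");K=np.array(m["camera_matrix"]);v,u=np.mgrid[0:d.shape[0],0:d.shape[1]]
    p=np.stack([(u-K[0,2])/K[0,0]*d,(v-K[1,2])/K[1,1]*d,d,np.ones_like(d)],-1)
    T=np.eye(4);T[:3,:3]=s["tool_rot"];T[:3,3]=s["position"]
    X=(p@(T@np.array(m["tool_from_camera"])).T)[...,:3];X[d==0]=np.nan
    return X
E
python3 - <<'E'
from h import *
t=np.load("pics/top0.npz");X=cloud("top",t["d"])
np.set_printoptions(precision=3,suppress=True)
cv2.imwrite("pics/topcrop.png",cv2.resize(t["im"][110:290,100:350,::-1],None,fx=3,fy=3,interpolation=cv2.INTER_CUBIC)[:600,:750])
for (u,v) in [(161,214),(155,213),(172,262),(220,238),(128,223),(125,176),(168,141),(261,212),(328,161),(246,175),(337,175),(290,215),(293,202),(293,165),(400,280)]:
    print(u,v,X[v,u])
s=np.load("pics/side0.npz");Y=cloud("side",s["d"])
z=Y[...,2]
cv2.imwrite("pics/sidecrop.png",cv2.resize(s["im"][140:384,130:400,::-1],None,fx=2.4,fy=2.4,interpolation=cv2.INTER_CUBIC))
for (u,v) in [(275,255),(275,313),(230,187),(100,300),(277,210),(230,215),(362,250)]: print(u,v,Y[v,u])
E
```

```text
161 214 [0.439 0.368 0.042]
155 213 [0.437 0.368 0.131]
172 262 [0.268 0.319 0.063]
220 238 [0.353 0.15  0.072]
128 223 [0.406 0.481 0.059]
125 176 [ 0.585  0.518 -0.002]
168 141 [0.701 0.342 0.08 ]
261 212 [0.445 0.005 0.062]
328 161 [ 0.638 -0.245  0.029]
246 175 [0.585 0.06  0.024]
337 175 [ 0.589 -0.282  0.001]
290 215 [ 0.437 -0.102  0.028]
293 202 [ 0.484 -0.113  0.032]
293 165 [ 0.609 -0.109  0.103]
400 280 [ 0.201 -0.505  0.002]
275 255 [0.439 0.373 0.165]
275 313 [0.436 0.38  0.025]
230 187 [ 0.589 -0.019  0.104]
100 300 [0.824 0.352 0.   ]
277 210 [0.448 0.024 0.058]
230 215 [0.586 0.017 0.029]
362 250 [0.273 0.33  0.155]
```

View pics/topcrop.png

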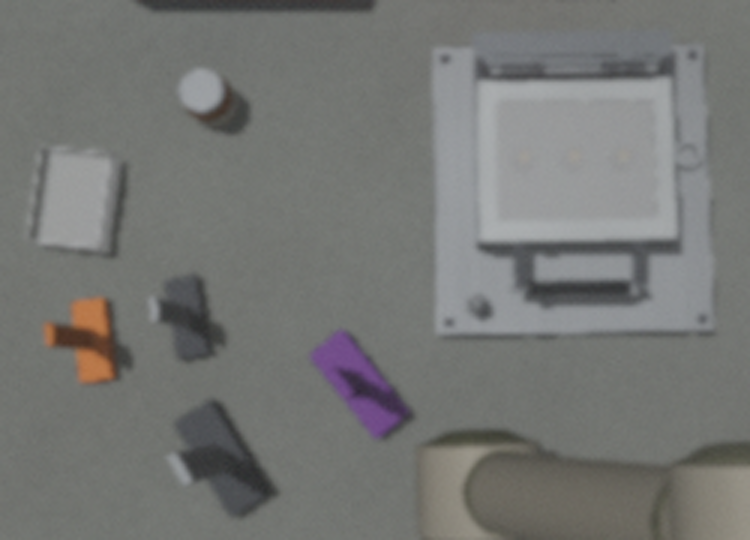

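View pics/sidecrop.png

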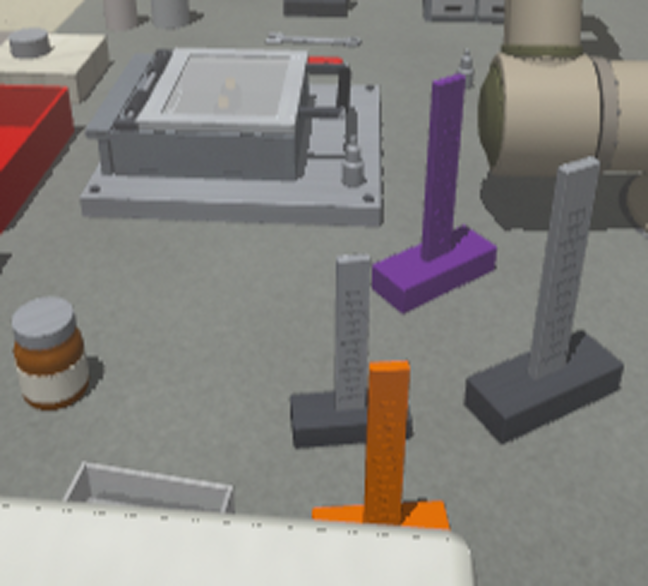

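Run:
```python
from h import *
np.set_printoptions(precision=4,suppress=True)
t=np.load("pics/top0.npz");X=cloud("top",t["d"]);im=t["im"]
s=np.load("pics/side0.npz");Y=cloud("side",s["d"]);is_=s["im"]
# plate: top surface points z 0.03, near left edge: refine by gray gradient per row
g=cv2.cvtColor(im,cv2.COLOR_RGB2GRAY).astype(float); g=cv2.GaussianBlur(g,(0,0),0.7)
def sub(p,k):
    a,b,c=p[k-1],p[k],p[k+1]; den=a-2*b+c
    return k+(0.5*(a-c)/den if den else 0)
P=[]
for v in range(132,216,2):
    gr=np.diff(g[v,236:256]); k=int(np.argmax(gr[1:-1]))+1; P.append(ray("top",236+sub(gr,k)+.5,v,0.03)[:2])
P=np.array(P); print("left edge pts",P[::6]); 
f=cv2.fitLine(P.astype(np.float32),cv2.DIST_HUBER,0,.001,.001).ravel(); print("left edge dir,pt",f, np.degrees(np.arctan2(f[1],f[0])), "resid",np.std((P-f[2:])@[-f[1],f[0]]))
Q=[]
for u in range(252,332,3):
    gr=-np.diff(g[208:232,u]); k=int(np.argmax(gr[1:-1]))+1; Q.append(ray("top",u,208+sub(gr,k)+.5,0.03)[:2])
Q=np.array(Q); fq=cv2.fitLine(Q.astype(np.float32),cv2.DIST_HUBER,0,.001,.001).ravel(); print("near edge",fq,np.degrees(np.arctan2(fq[1],fq[0])))
R=[]
for v in range(132,216,2):
    gr=-np.diff(g[v,330:346]); k=int(np.argmax(gr[1:-1]))+1; R.append(ray("top",330+sub(gr,k)+.5,v,0.03)[:2])
fr=cv2.fitLine(np.array(R,np.float32),cv2.DIST_HUBER,0,.001,.001).ravel(); print("right edge",fr,np.degrees(np.arctan2(fr[1],fr[0])))
# square foot from top & side clouds
for nm,C in (("top",X),("side",Y)):
    m=(np.abs(C[...,0]-.437)<.09)&(np.abs(C[...,1]-.372)<.06)
    foot=m&(np.abs(C[...,2]-.023)<.008); bl=m&(C[...,2]>.06)
    print(nm,foot.sum(),bl.sum()); 
    if foot.sum()>5: print(cv2.minAreaRect((C[foot][:,:2]*1000).astype(np.float32)))
    B=C[bl]; print("blade",np.nanmedian(B,0),B[:,2].max(), cv2.minAreaRect((B[:,:2]*1000).astype(np.float32)))
# bar from top: dark pixels
hsv=cv2.cvtColor(im,cv2.COLOR_RGB2HSV)
roi=(slice(190,214),slice(265,322)); d=(hsv[...,2]<75); mm=np.zeros_like(d); mm[roi]=d[roi]
vv,uu=np.nonzero(mm); W=np.array([ray("top",u,v,.1)[:2] for u,v in zip(uu,vv)]); print("bar dark@.1",len(W),W.min(0),W.max(0)); 
C=X[mm]; print(np.round(C[::12],3))
C=Y; m=(C[...,0]>.42)&(C[...,0]<.51)&(C[...,1]>-.2)&(C[...,1]<-.03)&(C[...,2]>.06)&(C[...,2]<.13)
print(m.sum()); A=C[m]; print(A.min(0),A.max(0),np.median(A,0))
```

```text
left edge pts [[0.7477 0.0706]
 [0.7018 0.0688]
 [0.6561 0.0672]
 [0.6108 0.0653]
 [0.5658 0.064 ]
 [0.5212 0.0646]
 [0.4768 0.0648]]
left edge dir,pt [0.9998 0.0204 0.5927 0.0661] 1.1676711 resid 0.0009720068775951251
near edge [ 0.0195 -0.9998  0.4178 -0.1052] -88.881645
right edge [ 0.9998  0.0203  0.5942 -0.2712] 1.16095
top 250 84
((435.9530334472656, 371.1516418457031), (99.546630859375, 41.300899505615234), 10.60749626159668)
blade [0.4352 0.3685 0.1402] 0.1828739357298709 ((435.7655334472656, 370.3932189941406), (26.323511123657227, 9.469263076782227), 7.70255708694458)
side 504 700
((435.9139404296875, 369.2586975097656), (99.8641128540039, 41.295677185058594), 10.923346519470215)
blade [0.4359 0.3719 0.1274] 0.1819009324587537 ((436.244140625, 369.0207214355469), (26.284461975097656, 10.808870315551758), 12.18460464477539)
bar dark@.1 109 [ 0.457  -0.1602] [ 0.4711 -0.0514]
[[ 0.47  -0.051  0.107]
 [ 0.467 -0.072  0.104]
 [ 0.467 -0.114  0.107]
 [ 0.467 -0.156  0.109]
 [ 0.464 -0.086  0.105]
 [ 0.464 -0.129  0.099]
 [ 0.46  -0.058  0.109]
 [ 0.46  -0.1    0.103]
 [ 0.461 -0.143  0.1  ]
 [ 0.462 -0.08   0.031]]
203
[ 0.4578 -0.182   0.095 ] [ 0.5098 -0.0301  0.1105] [ 0.474  -0.0822  0.1052]
```

The small steel square is at (0.436, 0.370) with its foot at +10.7°, and it measures 99.6 x 41 mm, as given. The bed's left edge runs at +1.16° through (0.593, 0.066), and the plate is 338 mm wide against 340 given. The bar is at about (0.4645, -0.106, 0.10). I'll start moving.

```bash
python3 -m pendant '[[[0.7,0.4,1],0,1],[[0.7,0.4,1],0,1],[[0.7,0.4,1],0,1],[[0.7,0.4,1],0,1],[[0.8,1,0],0,1],[[0.8,1,0],0,1],[[0.8,1,0],0,1],[[0.8,1,0],0,1],[[0.8,1,0],0,1],[[0.8,1,0],0,1],[[0.8,1,0],0,1],[[0.8,1,0],0,1]]' 60
python3 -m pendant '[[[0,1,0],0,1],[[0,1,0],0,1],[[0,1,0],0,1],[[0,1,0],0,1],[[0,1,0],0,1],[[0,1,0],0,1],[[0,1,0],0,1],[[0,1,0],0,1],[[0,1,0],0,1],[[0,1,0],0,1],[[0,1,0],0,1],[[0,1,0],0,1]]'
```

```text
time_s: 1.15
position: [0.4143, -0.2427, 0.3512]
tool_rot: [[-0.968, -0.0, 0.25], [-0.25, 0.0, -0.968], [0.0, -1.0, -0.0]]
ft_force: [-0.6, -1.4, -0.2]
grip_width: 0.0853
time_s: 2.15
position: [0.4131, 0.117, 0.3512]
tool_rot: [[-0.968, -0.0, 0.25], [-0.25, -0.0, -0.968], [0.0, -1.0, -0.0]]
ft_force: [0.3, 0.2, 0.4]
grip_width: 0.0855
```

```bash
python3 -m pendant '[[[0.1,1,0],-0.1,1],[[0.1,1,0],-0.1,1],[[0.1,1,0],-0.1,1],[[0.1,1,0],-0.1,1],[[0.1,1,0],-0.1,1],[[0.1,1,0],-0.1,1],[[0.1,1,0],-0.1,1],[[0.06,1,0],-0.06,1],[[0,0.43,0],0,1],[[0,0,0],0,1]]'
python3 - <<'E'
from h import *
np.set_printoptions(precision=4,suppress=True)
s=env.observe(); im,d=env.get_image("wrist"); cv2.imwrite("pics/w1.png",im[:,:,::-1])
print(s["position"],np.degrees(np.arctan2(s["tool_rot"][1,2],s["tool_rot"][0,2])))
C=wcloud(s,d); m=(np.abs(C[...,0]-.437)<.09)&(np.abs(C[...,1]-.372)<.06)
for nm,k in (("foot",m&(np.abs(C[...,2]-.023)<.008)),("blade",m&(C[...,2]>.06)&(C[...,2]<.2)),("top",m&(C[...,2]>.172)&(C[...,2]<.2))):
    B=C[k]; print(nm,k.sum(),B[:,2].max() if len(B) else 0, cv2.minAreaRect((B[:,:2]*1000).astype(np.float32)) if len(B)>4 else 0)
E
```

```text
time_s: 2.98
position: [0.436, 0.3704, 0.3502]
tool_rot: [[-0.982, -0.002, 0.188], [-0.188, -0.0, -0.982], [0.002, -1.0, 0.0]]
ft_force: [0.2, -0.3, 0.2]
grip_width: 0.0852
[0.436  0.3704 0.3502] -79.14691266164392
foot 1427 0.03097753121713126 ((436.02691650390625, 370.0568542480469), (98.63899993896484, 39.905853271484375), 10.735727310180664)
blade 284 0.18192768660540515 ((435.8159484863281, 370.1617126464844), (25.626596450805664, 7.56187629699707), 9.71119499206543)
top 175 0.18192768660540515 ((435.72174072265625, 369.8094787597656), (25.413841247558594, 6.43183708190918), 10.85869026184082)
```

View pics/w1.png

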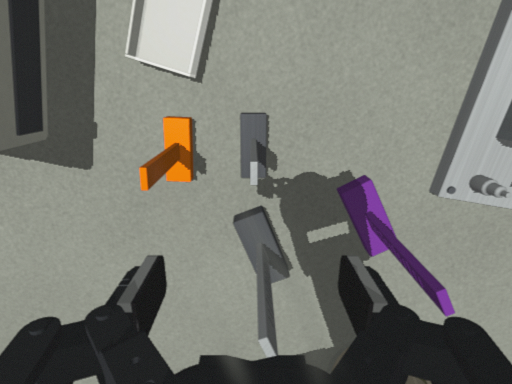

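The wrist view confirms the target: grey square at (254,150), measured at (0.436, 0.370) with its foot at 10.7°. The orange and larger squares are clear of the gripper. I'll descend and grip.

```bash
python3 -m pendant '[[[0,0,-1],0,1],[[0,0,-1],0,1],[[0,0,-1],0,1],[[0,0,-1],0,1],[[0,0,-1],0,1],[[0,0,-1],0,1],[[0,0,-0.6],0,1],[[0,0,-0.5],0,1],[[0,0,0],0,1]]'
python3 -m pendant '[[[0,0,0],0,0],[[0,0,0],0,0],[[0,0,0],0,0],[[0,0,0],0,0],[[0,0,0],0,0],[[0,0,0],0,0],[[0,0,0],0,0],[[0,0,0],0,0],[[0,0,0],0,0],[[0,0,0],0,0]]' 60
```

```text
time_s: 3.78
position: [0.4354, 0.3663, 0.1358]
tool_rot: [[-0.983, -0.005, 0.184], [-0.184, -0.003, -0.983], [0.005, -1.0, 0.002]]
ft_force: [-0.3, 0.3, -0.8]
grip_width: 0.0853
time_s: 4.62
position: [0.4365, 0.3687, 0.1388]
tool_rot: [[-0.983, 0.001, 0.185], [-0.185, 0.001, -0.983], [-0.001, -1.0, -0.001]]
ft_force: [-0.7, 1.1, 4.1]
grip_width: 0.0072
```

```bash
python3 -m pendant '[[[0,0,0.5],0,0],[[0,0,1],0,0],[[0.5,-0.5,0.5],-0.1,0],[[0.54,-0.9,0],-0.2,0],[[0.54,-1,0],-0.2,0],[[0.54,-1,0],-0.2,0],[[0.54,-1,0],-0.2,0],[[0.54,-1,0],-0.2,0],[[0.54,-1,0],-0.2,0],[[0.54,-1,0],-0.2,0],[[0.54,-1,0],-0.2,0],[[0.54,-0.82,0],-0.2,0]]'
python3 -m pendant '[[[0,0,0],0,0],[[0,0,0],0,0]]'
python3 - <<'E'
from h import *
for n in ("side","top","wrist"):
    im,d=env.get_image(n); cv2.imwrite(f"pics/{n}2.png",im[:,:,::-1])
    if n=="wrist": s=env.observe()
E
```

```text
time_s: 5.62
position: [0.5971, 0.0894, 0.1969]
tool_rot: [[-1.0, -0.003, 0.019], [-0.019, -0.001, -1.0], [0.003, -1.0, 0.0]]
ft_force: [-0.5, 0.8, -5.6]
grip_width: 0.0077
time_s: 5.78
position: [0.597, 0.0904, 0.1966]
tool_rot: [[-1.0, -0.004, 0.018], [-0.018, 0.0, -1.0], [0.004, -1.0, -0.0]]
ft_force: [-1.2, 0.0, -4.7]
grip_width: 0.0076
```

View pics/side2.png

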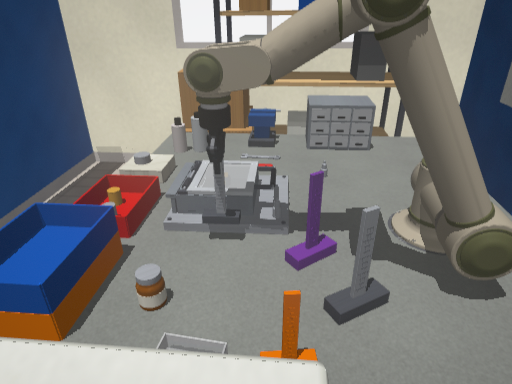

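View pics/wrist2.png

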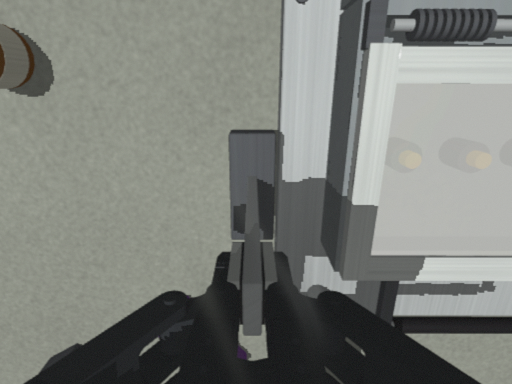

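The side view shows the square hanging upright beside the bed plate at (222,215). In the wrist view its foot, at columns 230–278, is just clear of the plate edge at about column 280. I'll lower it now.

```bash
python3 -m pendant '[[[0,0,-0.6],0,0],[[0,0,-0.6],0,0],[[0,0,-0.4],0,0],[[0,0,-0.2],0,0],[[0,0,0],0,0]]'
python3 - <<'E'
from h import *
np.set_printoptions(precision=4,suppress=True)
s=env.observe(); im,d=env.get_image("wrist"); cv2.imwrite("pics/w3.png",im[:,:,::-1])
C=wcloud(s,d); print(s["position"],s["ft_force"])
k=(np.abs(C[...,0]-.598)<.07)&(C[...,1]>.035)&(C[...,1]<.13)&(C[...,2]>.015)&(C[...,2]<.045)
v,u=np.nonzero(k)
dark=im.max(-1)<75
F=C[k&dark]; P=C[k&~dark]
print(len(F),cv2.minAreaRect((F[:,:2]*1000).astype(np.float32)), F[:,2].max(),np.median(F[:,2]))
pl=(np.abs(C[...,2]-.03)<.006)&(C[...,0]>.62)&(C[...,0]<.75)&(C[...,1]>.03)&(C[...,1]<.11)&~dark
B=C[pl]; 
for x in (.64,.66,.68,.7,.72,.74):
    q=B[np.abs(B[:,0]-x)<.006]; print(x,len(q),q[:,1].max() if len(q) else 0)
E
```

```text
time_s: 6.35
position: [0.5961, 0.0927, 0.143]
tool_rot: [[-1.0, -0.003, 0.022], [-0.022, 0.0, -1.0], [0.003, -1.0, -0.0]]
ft_force: [0.5, 0.4, -5.9]
grip_width: 0.0074
[0.5961 0.0927 0.143 ] [ 0.4565  0.4499 -5.8733]
1404 ((586.5029907226562, 88.60627746582031), (121.59663391113281, 47.49129867553711), 6.399306774139404) 0.03128922822786073 0.02930379774865502
0.64 1169 0.10938087283796386
0.66 697 0.06714856207093606
0.68 764 0.06754731356381473
0.7 837 0.06786439037717829
0.72 926 0.06822774187014743
0.74 698 0.06858980190733721
```

View pics/w3.png

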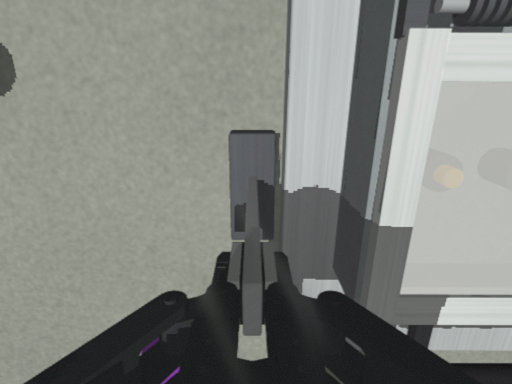

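```bash
python3 -m pendant '[[[0.05,-0.12,-0.08],0,0],[[0,0,-0.04],0,0],[[0,0,-0.03],0,0],[[0,0,0],0,0],[[0,0,0],0,0]]'
```

```text
time_s: 6.82
position: [0.5987, 0.0882, 0.1401]
tool_rot: [[-1.0, 0.0, 0.021], [-0.021, 0.0, -1.0], [-0.0, -1.0, -0.0]]
ft_force: [-0.5, -0.4, -4.6]
grip_width: 0.0073
```

```bash
python3 -m pendant '[[[0,0,-0.04],0,0],[[0,0,0],0,0],[[0,0,0],0,0]]'; python3 -m pendant '[[[0,0,-0.03],0,0],[[0,0,0],0,0],[[0,0,0],0,0]]'
```

```text
time_s: 7.07
position: [0.5989, 0.0882, 0.1389]
tool_rot: [[-1.0, 0.001, 0.021], [-0.021, -0.0, -1.0], [-0.001, -1.0, 0.0]]
ft_force: [0.7, -0.4, -3.4]
grip_width: 0.0075
time_s: 7.32
position: [0.5992, 0.0882, 0.1388]
tool_rot: [[-1.0, 0.002, 0.021], [-0.021, -0.0, -1.0], [-0.002, -1.0, 0.0]]
ft_force: [0.7, 0.2, 5.7]
grip_width: 0.0076
```

Released on contact: the upward force shows the foot on the bench. Next I'll open, rise, and move round to push low on the outer side.

```bash
python3 -m pendant '[[[0,0,0],0,1],[[0,0,0],0,1],[[0,0,0],0,1],[[0,0,0],0,1],[[0,0,0],0,1],[[0,0,0],0,1],[[0,0,0],0,1]]'
python3 -m pendant '[[[0,0,0.5],0,1],[[0,0,1],0,1],[[0,0,1],0,1],[[0,0.6,0],0,0.5],[[0,1,0],0,0.5],[[0,1,0],0,0.5],[[0,0.6,0],0,0.5],[[0,0,0],0,0.5]]'
python3 - <<'E'
from h import *
np.set_printoptions(precision=4,suppress=True)
for n in ("side","top"):
    im,d=env.get_image(n); cv2.imwrite(f"pics/{n}4.png",cv2.resize(im[130:260,130:330,::-1] if n=="side" else im[110:240,200:350,::-1],None,fx=4,fy=4)[:600,:800])
    C=cloud(n,d);m=(np.abs(C[...,0]-.598)<.08)&(C[...,1]>.04)&(C[...,1]<.14)
    dark=im.max(-1)<90
    for nm,k in (("foot",m&dark&(C[...,2]>.005)&(C[...,2]<.032)),("blade",m&(C[...,2]>.06)&(C[...,2]<.19))):
        B=C[k]; print(n,nm,len(B),B[:,2].max() if len(B) else 0, cv2.minAreaRect((B[:,:2]*1000).astype(np.float32)) if len(B)>4 else 0)
E
```

```text
time_s: 7.9
position: [0.5986, 0.0882, 0.1377]
tool_rot: [[-1.0, -0.0, 0.021], [-0.021, 0.0, -1.0], [0.0, -1.0, -0.0]]
ft_force: [0.3, 0.1, 0.7]
grip_width: 0.085
time_s: 8.57
position: [0.5981, 0.1874, 0.2126]
tool_rot: [[-1.0, -0.0, 0.024], [-0.024, 0.001, -1.0], [0.0, -1.0, -0.001]]
ft_force: [-0.5, -1.0, 0.3]
grip_width: 0.0426
side foot 427 0.03190714141457279 ((583.1065673828125, 75.40079498291016), (131.47137451171875, 69.98966979980469), 1.1837633848190308)
side blade 411 0.1813026963810806 ((599.0360107421875, 90.44627380371094), (26.739896774291992, 11.113879203796387), 9.08959674835205)
top foot 323 0.03194545624872493 ((566.67333984375, 91.34649658203125), (126.82227325439453, 95.27133178710938), 24.73748779296875)
top blade 40 0.1836167477836583 ((598.1426391601562, 89.7645263671875), (6.983419418334961, 25.930055618286133), 85.1954345703125)
```

View pics/side4.png

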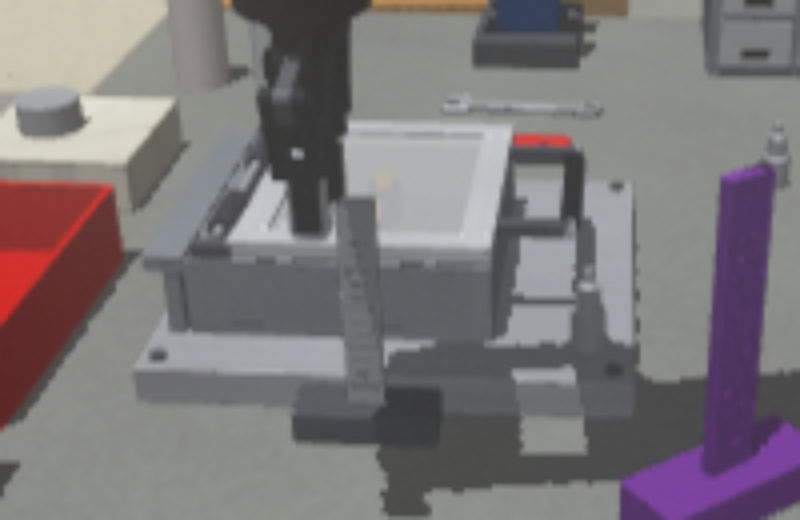

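The square stands alone at (0.5985, 0.090), with a gap of about 3.5 mm. I'll go down on its outer side.

```bash
python3 -m pendant '[[[0,0,-1],0,0.5],[[0,0,-1],0,0.5],[[0,0,-1],0,0.5],[[0,0,-1],0,0.5],[[0,0,-1],0,0.5],[[0,0,-1],0,0.5],[[0,0,-0.5],0,0.5],[[0,0,-0.3],0,0.5],[[0,-0.4,0],0,0.5],[[0,-0.3,0],0,0.5],[[0,-0.1,0],0,0.5]]'
python3 - <<'E'
from h import *
im,d=env.get_image("side"); cv2.imwrite(f"pics/side5.png",cv2.resize(im[130:260,130:330,::-1],None,fx=4,fy=4))
E
```

```text
time_s: 9.58
position: [0.5996, 0.1581, 0.0102]
tool_rot: [[-1.0, 0.002, 0.019], [-0.019, -0.0, -1.0], [-0.002, -1.0, 0.0]]
ft_force: [0.5, 1.2, 1.2]
grip_width: 0.0426
```

View pics/side5.png

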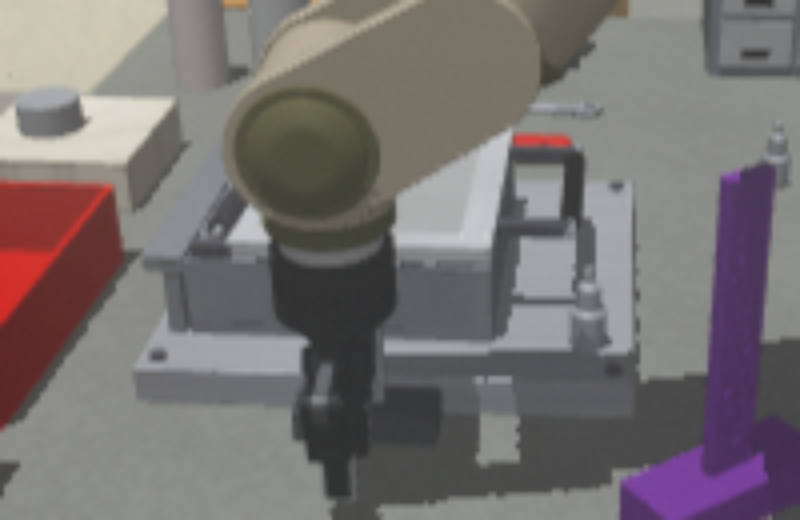

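```bash
python3 -m pendant '[[[0,0,0],0,0.65],[[0,0,-0.15],0,0.65],[[0,0,0],0,0.65]]'; python3 -m pendant '[[[0,-0.15,0],0,0.65],[[0,-0.06,0],0,0.65],[[0,0,0],0,0.65]]'; python3 -m pendant '[[[0,-0.05,0],0,0.65],[[0,-0.05,0],0,0.65],[[0,0,0],0,0.65]]'
```

```text
time_s: 9.88
position: [0.5986, 0.1604, 0.0041]
tool_rot: [[-1.0, 0.0, 0.021], [-0.021, 0.0, -1.0], [-0.0, -1.0, -0.0]]
ft_force: [0.7, 0.4, 0.3]
grip_width: 0.0555
time_s: 10.13
position: [0.5987, 0.1536, 0.0043]
tool_rot: [[-1.0, 0.0, 0.021], [-0.021, -0.0, -1.0], [-0.0, -1.0, 0.0]]
ft_force: [0.3, 0.3, 0.9]
grip_width: 0.0556
time_s: 10.38
position: [0.5987, 0.1506, 0.0043]
tool_rot: [[-1.0, 0.0, 0.02], [-0.02, -0.0, -1.0], [-0.0, -1.0, 0.0]]
ft_force: [0.0, 0.9, -0.2]
grip_width: 0.0554
```

```bash
python3 -m pendant '[[[0,-0.05,0],0,0.65],[[0,-0.05,0],0,0.65],[[0,0,0],0,0.65]]'; python3 -m pendant '[[[0,-0.04,0],0,0.65],[[0,-0.04,0],0,0.65],[[0,0,0],0,0.65]]';  python3 - <<'E'
from h import *
im,d=env.get_image("top"); cv2.imwrite(f"pics/top6.png",cv2.resize(im[110:240,200:350,::-1],None,fx=4,fy=4))
im,d=env.get_image("wrist"); cv2.imwrite(f"pics/w6.png",im[...,::-1])
E
```

```text
time_s: 10.63
position: [0.5987, 0.1476, 0.0042]
tool_rot: [[-1.0, -0.0, 0.02], [-0.02, -0.0, -1.0], [0.0, -1.0, 0.0]]
ft_force: [0.5, 1.4, 0.1]
grip_width: 0.0556
time_s: 10.88
position: [0.5987, 0.1469, 0.0045]
tool_rot: [[-1.0, 0.001, 0.021], [-0.021, 0.002, -1.0], [-0.001, -1.0, -0.002]]
ft_force: [0.3, 8.3, 0.8]
grip_width: 0.0557
```

View pics/w6.png

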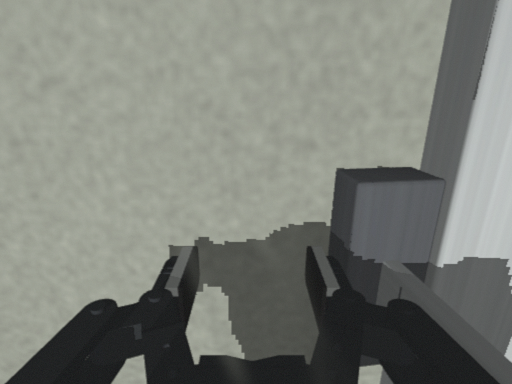

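The wrist view shows the front finger against the foot's outer face at (335,260) and the foot up to the plate face at about (435,200). An 8 N reaction means it has met the plate. I'll press a touch more, then back off and check.

```bash
python3 -m pendant '[[[0,-0.05,0],0,0.65],[[0,0,0],0,0.65],[[0,0,0],0,0.65]]'; python3 -m pendant '[[[0,0.3,0],0,0.65],[[0,1,0],0,0.65],[[0,0.5,0.3],0,0.65],[[0,0,1],0,0.65],[[0,0,1],0,0.65],[[0,0,1],0,0.65],[[0,0,1],0,0.65],[[0,0,1],0,0.65],[[0,0,1],0,0.65],[[0,0,1],0,0.65],[[0,0.3,1],0,0.65],[[0,0,0],0,1]]'
python3 - <<'E'
from h import *
np.set_printoptions(precision=4,suppress=True)
for n in ("side","wrist"):
    s=env.observe();im,d=env.get_image(n); cv2.imwrite(f"pics/{n}7.png",cv2.resize(im[140:240,150:310,::-1],None,fx=5,fy=5,interpolation=cv2.INTER_CUBIC)[:600] if n=="side" else im[...,::-1])
    C=cloud(n,d) if n=="side" else wcloud(s,d)
    np.savez(f"pics/{n}7.npz",im=im,d=d,C=C)
    m=(np.abs(C[...,0]-.598)<.08)&(C[...,1]>.04)&(C[...,1]<.14)
    k=m&(C[...,2]>.06)&(C[...,2]<.19); B=C[k]; print(n,len(B),cv2.minAreaRect((B[:,:2]*1000).astype(np.float32)) if len(B)>4 else 0)
E
```

```text
time_s: 11.23
position: [0.5987, 0.1467, 0.0047]
tool_rot: [[-1.0, 0.001, 0.021], [-0.021, 0.004, -1.0], [-0.001, -1.0, -0.004]]
ft_force: [0.8, 15.3, 2.0]
grip_width: 0.0557
time_s: 12.23
position: [0.6, 0.2081, 0.2597]
tool_rot: [[-1.0, 0.011, 0.021], [-0.021, 0.002, -1.0], [-0.011, -1.0, -0.001]]
ft_force: [0.7, 1.3, -0.2]
grip_width: 0.0659
side 411 ((598.4326171875, 91.3673324584961), (26.743146896362305, 12.590729713439941), 14.515674591064453)
wrist 1985 ((598.970458984375, 89.2603988647461), (26.340700149536133, 9.867036819458008), 2.4518866539001465)
```

View pics/wrist7.png

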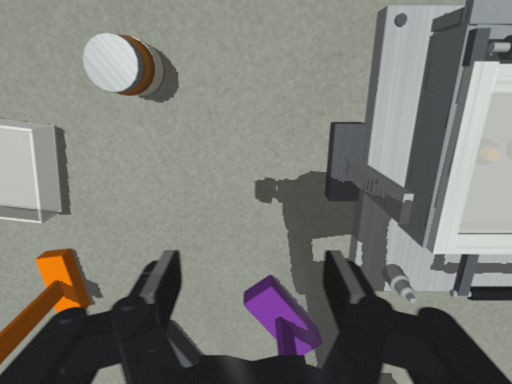

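View pics/side7.png

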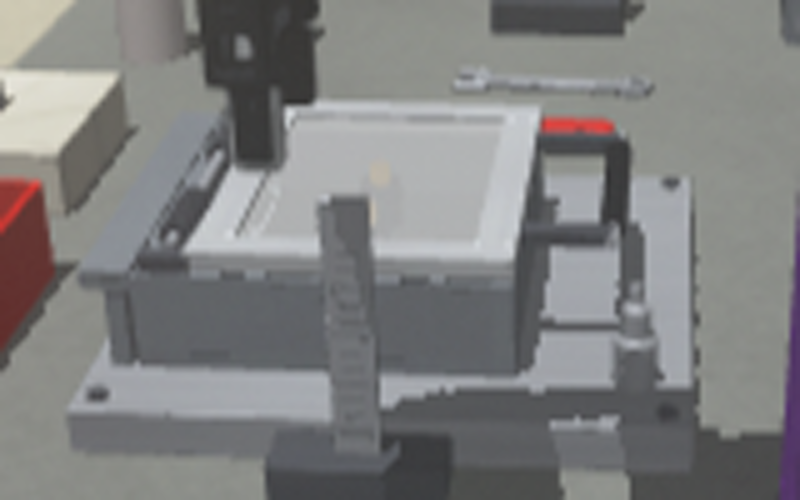

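Run:
```python
from h import *
np.set_printoptions(precision=4,suppress=True)
z=np.load("pics/wrist7.npz");im,C=z["im"],z["C"]
cv2.imwrite("pics/w7c.png",cv2.resize(im[110:220,300:440,::-1],None,fx=5,fy=5,interpolation=cv2.INTER_NEAREST))
Z=C[...,2]
foot=(np.abs(Z-.025)<.002)&(C[...,0]>.54)&(C[...,0]<.66)&(C[...,1]>.055)&(C[...,1]<.12)
plate=(np.abs(Z-.03)<.0025)&(C[...,0]>.42)&(C[...,0]<.77)&(C[...,1]>.02)&(C[...,1]<.12)&(im.min(-1)>90)
for x in np.arange(.44,.77,.02):
    f=C[foot&(np.abs(C[...,0]-x)<.004)]; p=C[plate&(np.abs(C[...,0]-x)<.004)]
    print(round(x,2),"foot",(f[:,1].min(),f[:,1].max(),np.median(f[:,2])) if len(f) else "-","plate max y",p[:,1].max() if len(p) else "-")
F=C[foot]; print("xrange",F[:,0].min(),F[:,0].max())
```

```text
0.44 foot - plate max y -
0.46 foot - plate max y 0.06387225599636609
0.48 foot - plate max y 0.06369586072265065
0.5 foot - plate max y 0.026912788961505535
0.52 foot - plate max y 0.02807386816910329
0.54 foot (np.float64(0.06452278912289258), np.float64(0.06537154629245845), np.float64(0.02506236701278161)) plate max y 0.061140836446826774
0.56 foot (np.float64(0.0650649070592248), np.float64(0.1086307548446299), np.float64(0.025224512082953704)) plate max y 0.06193061338193326
0.58 foot (np.float64(0.08270804638403742), np.float64(0.10893452998751418), np.float64(0.025202623806207802)) plate max y 0.03558056174579535
0.6 foot (np.float64(0.0658660223578052), np.float64(0.1094710117784254), np.float64(0.025178716373394527)) plate max y 0.06589349727347865
0.62 foot (np.float64(0.06593206819733657), np.float64(0.11008904955972654), np.float64(0.0250644810206177)) plate max y 0.06667409467129004
0.64 foot (np.float64(0.06649450478931429), np.float64(0.10985054969336004), np.float64(0.02512695588660624)) plate max y 0.06717365776766265
0.66 foot (np.float64(0.06707595097975613), np.float64(0.06766547459599093), np.float64(0.024968714174663648)) plate max y 0.0670397532411898
0.68 foot - plate max y 0.06761488314712419
0.7 foot - plate max y 0.06791547398569692
0.72 foot - plate max y 0.0686561625529026
0.74 foot - plate max y 0.06869864511613649
0.76 foot - plate max y 0.06926253451016684
xrange 0.5400393701840669 0.6597466395475922
```

View pics/w7c.png

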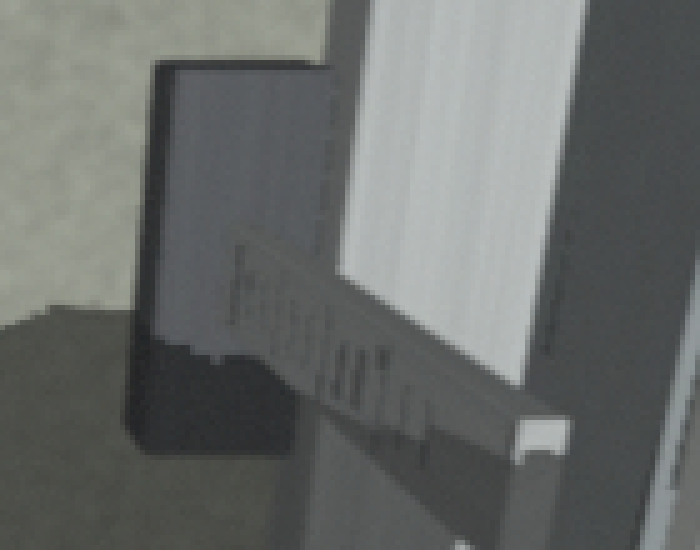

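Run:
```python
from h import *
np.set_printoptions(precision=4,suppress=True)
z=np.load("pics/wrist7.npz");im,C=z["im"],z["C"]
for v in (130,140,150):
    print("row",v)
    for u in list(range(328,336))+list(range(360,378)): print(u,C[v,u],im[v,u])
im,d=env.get_image("top"); X=cloud("top",d); np.savez("pics/top8.npz",im=im,d=d)
cv2.imwrite("pics/top8.png",cv2.resize(im[140:220,210:300,::-1],None,fx=7,fy=7,interpolation=cv2.INTER_NEAREST))
for v in (166,170,174,178,182): print(v,[(u,np.round(X[v,u],3).tolist(),im[v,u].tolist()) for u in range(228,250,1)][::2])
```

```text
row 130
328 [0.637  0.1111 0.0006] [148 152 140]
329 [0.637  0.1097 0.0005] [120 122 115]
330 [0.6379 0.1104 0.0081] [74 77 73]
331 [0.6384 0.1101 0.0121] [47 50 51]
332 [0.6389 0.11   0.0162] [46 48 48]
333 [0.6395 0.11   0.0212] [50 51 52]
334 [0.6398 0.1095 0.0238] [70 72 75]
335 [0.6399 0.1085 0.0246] [85 88 90]
360 [0.6405 0.078  0.024 ] [89 92 95]
361 [0.6406 0.0769 0.0243] [90 91 94]
362 [0.6407 0.0761 0.0253] [88 91 95]
363 [0.6408 0.075  0.0256] [88 91 95]
364 [0.6408 0.0736 0.025 ] [88 90 94]
365 [0.6408 0.0726 0.0256] [89 90 96]
366 [0.6408 0.0713 0.0253] [81 84 85]
367 [0.6401 0.0675 0.0185] [84 86 86]
368 [0.6402 0.0665 0.019 ] [88 90 89]
369 [0.6406 0.0666 0.0226] [89 90 90]
370 [0.641  0.0667 0.0262] [92 94 94]
371 [0.6414 0.0665 0.0288] [119 121 120]
372 [0.6415 0.0657 0.0297] [155 160 159]
373 [0.6416 0.0647 0.0302] [176 181 180]
374 [0.6417 0.0637 0.0307] [181 185 184]
375 [0.6416 0.0624 0.0303] [177 181 181]
376 [0.6416 0.0608 0.0295] [176 180 180]
377 [0.6416 0.0595 0.0293] [176 179 178]
row 140
328 [0.6241 0.1097 0.0002] [130 133 124]
329 [0.6251 0.11   0.0069] [
[... 3747 characters left out ...]
, [0.574, 0.083, 0.025], [57, 57, 58]), (242, [0.574, 0.075, 0.025], [57, 57, 55]), (244, [0.578, 0.069, -0.004], [64, 66, 66]), (246, [0.573, 0.06, 0.029], [77, 77, 80]), (248, [0.574, 0.053, 0.025], [77, 78, 81])]
182 [(228, [0.562, 0.129, 0.004], [69, 71, 68]), (230, [0.563, 0.122, -0.004], [69, 70, 67]), (232, [0.562, 0.114, -0.0], [66, 69, 68]), (234, [0.559, 0.105, 0.027], [57, 56, 58]), (236, [0.559, 0.097, 0.024], [49, 50, 50]), (238, [0.558, 0.09, 0.03], [53, 55, 55]), (240, [0.559, 0.083, 0.025], [56, 57, 58]), (242, [0.56, 0.075, 0.019], [52, 55, 57]), (244, [0.562, 0.069, 0.002], [61, 65, 66]), (246, [0.559, 0.06, 0.022], [76, 77, 79]), (248, [0.558, 0.053, 0.029], [81, 84, 84])]
```

View pics/top8.png

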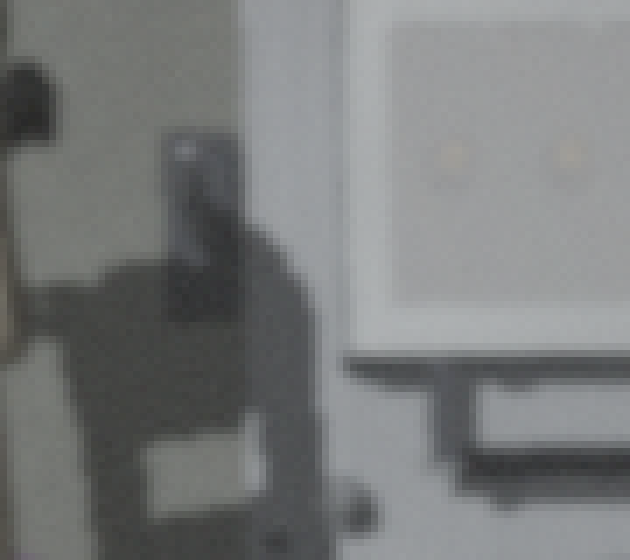

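Run:
```python
import cv2
im=cv2.imread("pics/w6.png"); cv2.imwrite("pics/w6c.png",cv2.resize(im[130:384,290:512],None,fx=2.3,fy=2.3,interpolation=cv2.INTER_CUBIC))
im=cv2.imread("pics/w3.png"); cv2.imwrite("pics/w3c.png",cv2.resize(im[110:260,200:330],None,fx=4,fy=4,interpolation=cv2.INTER_CUBIC))
```

```text
(no output)
```

View pics/w6c.png

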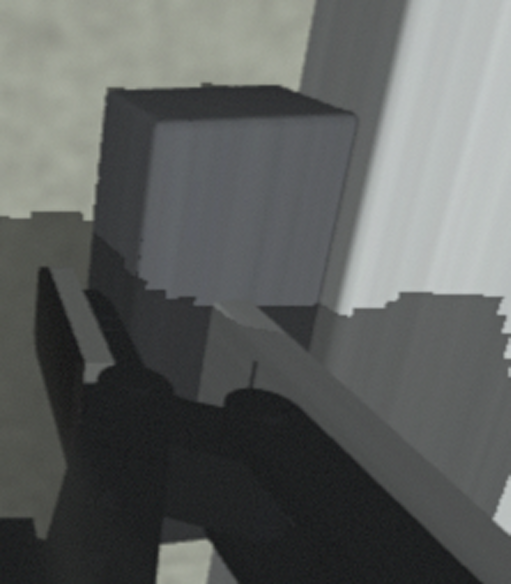

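View pics/w3c.png

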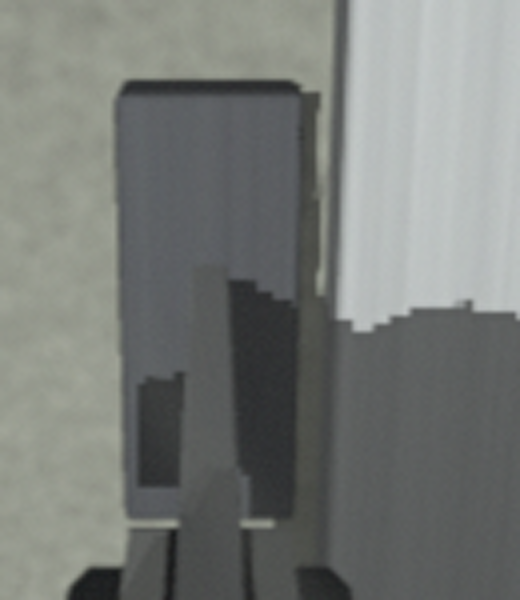

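The wrist depth settles it: the foot is parallel to the plate but about 3.5 mm short. Its inner edge is at y = 0.0702 and the plate face at 0.0666. So the 15 N reaction was probably the finger knuckle against the blade (w6, about (400,300)), not the foot meeting the plate. I'll mend it by regripping the blade, sliding the square in while held, and checking the gap.

```bash
python3 -m pendant '[[[0,-1,0],0,1],[[0,-1,0],0,1],[[0,-1,0],0,1],[[0,-0.6,0],0,1],[[-0.03,-0.35,0],0,1],[[0,0,-1],0,1],[[0,0,-1],0,1],[[0,0,-1],0,1],[[0,0,-0.8],0,1],[[0,0,-0.5],0,1],[[0,0,0],0,1]]'
python3 -m pendant '[[[0,0,0],0,0],[[0,0,0],0,0],[[0,0,0],0,0],[[0,0,0],0,0],[[0,0,0],0,0],[[0,0,0],0,0],[[0,0,0],0,0],[[0,0,0],0,0]]' 50
python3 -m pendant '[[[0,-0.05,0],0,0],[[0,-0.05,0],0,0],[[0,0,0],0,0]]'
```

```text
time_s: 13.3
position: [0.5955, 0.0889, 0.1197]
tool_rot: [[-1.0, -0.009, 0.021], [-0.021, 0.0, -1.0], [0.009, -1.0, -0.001]]
ft_force: [-0.3, 0.4, 0.2]
grip_width: 0.0854
time_s: 13.97
position: [0.598, 0.0883, 0.1247]
tool_rot: [[-1.0, 0.001, 0.021], [-0.021, -0.0, -1.0], [-0.001, -1.0, 0.0]]
ft_force: [0.1, -1.1, 3.8]
grip_width: 0.0073
time_s: 14.22
position: [0.598, 0.0867, 0.1249]
tool_rot: [[-1.0, 0.001, 0.021], [-0.021, 0.003, -1.0], [-0.001, -1.0, -0.003]]
ft_force: [-0.8, 6.1, 6.4]
grip_width: 0.0073
```

```bash
python3 -m pendant '[[[0,0,0.06],0,0],[[0,0,0],0,0],[[0,0,0],0,0]]'; python3 -m pendant '[[[0,-0.05,0],0,0],[[0,0,0],0,0],[[0,0,0],0,0]]'
python3 - <<'E'
from h import *
s=env.observe();im,d=env.get_image("wrist");C=wcloud(s,d);np.savez("pics/w9.npz",im=im,C=C)
cv2.imwrite("pics/w9.png",cv2.resize(im[110:260,200:330,::-1],None,fx=4,fy=4,interpolation=cv2.INTER_CUBIC))
for v in (140,160,180): print([(u,np.round(C[v,u],4).tolist()) for u in range(268,292,2)])
E
```

```text
time_s: 14.47
position: [0.5973, 0.0853, 0.1251]
tool_rot: [[-1.0, -0.002, 0.021], [-0.021, -0.0, -1.0], [0.002, -1.0, 0.0]]
ft_force: [-0.5, -0.1, -4.9]
grip_width: 0.0074
time_s: 14.72
position: [0.5974, 0.0842, 0.1254]
tool_rot: [[-1.0, -0.001, 0.02], [-0.02, 0.001, -1.0], [0.001, -1.0, -0.001]]
ft_force: [-1.1, 2.5, -8.2]
grip_width: 0.0071
[(268, [0.6434, 0.0732, 0.0257]), (270, [0.6432, 0.0715, 0.0247]), (272, [0.6434, 0.07, 0.0257]), (274, [0.6436, 0.0685, 0.0265]), (276, [0.6434, 0.0668, 0.0251]), (278, [0.6442, 0.0656, 0.0301]), (280, [0.6443, 0.0641, 0.0302]), (282, [0.644, 0.0624, 0.0285]), (284, [0.6442, 0.0609, 0.0296]), (286, [0.6444, 0.0594, 0.0303]), (288, [0.6446, 0.058, 0.0311]), (290, [0.6443, 0.0562, 0.0294])]
[(268, [0.6273, 0.0726, 0.0259]), (270, [0.6273, 0.071, 0.0258]), (272, [0.6272, 0.0693, 0.0253]), (274, [0.6273, 0.0677, 0.0254]), (276, [0.6279, 0.0663, 0.0279]), (278, [0.6283, 0.0648, 0.0297]), (280, [0.6286, 0.0634, 0.0309]), (282, [0.6286, 0.0618, 0.0307]), (284, [0.6285, 0.0601, 0.03]), (286, [0.6287, 0.0586, 0.0311]), (288, [0.6286, 0.0569, 0.0303]), (290, [0.6286, 0.0553, 0.0302])]
[(268, [0.611, 0.0721, 0.028]), (270, [0.6104, 0.0703, 0.0256]), (272, [0.6107, 0.0687, 0.0265]), (274, [0.6101, 0.0668, 0.0244]), (276, [0.6117, 0.0656, 0.0296]), (278, [0.6115, 0.0639, 0.0289]), (280, [0.612, 0.0625, 0.0305]), (282, [0.6116, 0.0607, 0.0292]), (284, [0.612, 0.0592, 0.0304]), (286, [0.612, 0.0575, 0.0301]), (288, [0.6118, 0.0559, 0.0296]), (290, [0.6121, 0.0543, 0.0304])]
```

View pics/w9.png

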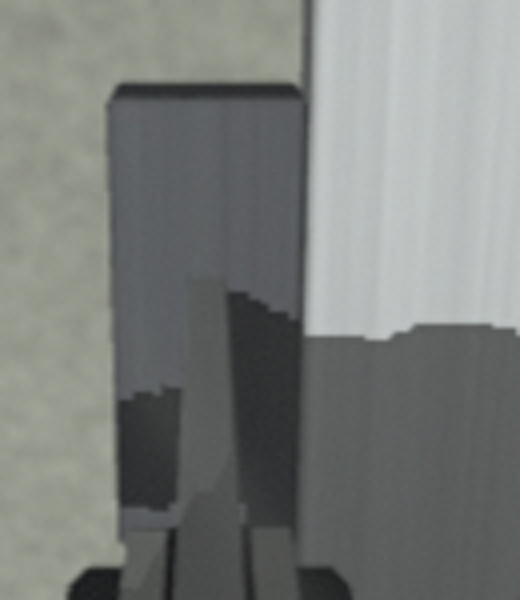

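The wrist view now shows the foot's inner side, at about column 302 of the crop, meeting the plate along its visible length with no bench between them. I'll press lightly, set it down and release.

```bash
python3 -m pendant '[[[0,-0.04,-0.03],0,0],[[0,0,0],0,0],[[0,0,0],0,0]]'; python3 -m pendant '[[[0,0,-0.04],0,0],[[0,0,0],0,0],[[0,0,0],0,0]]'
```

```text
time_s: 15.02
position: [0.5975, 0.0836, 0.1251]
tool_rot: [[-1.0, -0.0, 0.021], [-0.021, 0.002, -1.0], [0.0, -1.0, -0.002]]
ft_force: [-0.2, 5.9, -4.2]
grip_width: 0.0074
time_s: 15.27
position: [0.5976, 0.0838, 0.125]
tool_rot: [[-1.0, 0.001, 0.021], [-0.021, 0.002, -1.0], [-0.001, -1.0, -0.002]]
ft_force: [-3.4, 6.2, 1.3]
grip_width: 0.0074
```

```bash
python3 -m pendant '[[[0,0,0],0,0.3],[[0,0,0],0,0.6],[[0,0,0],0,1],[[0,0,0],0,1],[[0,0,0],0,1],[[0,0,0],0,1]]'
python3 -m pendant '[[[0,0,0.5],0,1],[[0,0,1],0,1],[[0,0,1],0,1],[[0,0,1],0,1],[[0,0.4,1],0,1],[[0,1,0.5],0,1],[[0,1,0],0,1],[[0,0.8,0],0,1],[[0,0,0],0,1],[[0,0,0],0,1]]'
cat > gap.py <<'E'
from h import *
import sys
np.set_printoptions(precision=4,suppress=True)
s=env.observe();im,d=env.get_image("wrist");C=wcloud(s,d);np.savez("pics/%s.npz"%sys.argv[1],im=im,C=C)
cv2.imwrite("pics/%s.png"%sys.argv[1],im[...,::-1])
Z=C[...,2];out=[]
for v in range(60,260,6):
    r=C[v]; top=np.nonzero((np.abs(r[:,2]-.025)<.0022)&(np.abs(r[:,0]-.598)<.049)&(r[:,1]>.066)&(r[:,1]<.12))[0]
    if len(top)<12: continue
    u=top[-1]; low=[np.round(r[k],4).tolist() for k in range(top[0]-1,top[0]+2)]
    print(v,"x %.3f"%r[u,0],"outer y %.4f"%r[top[0],1],"after inner:",[(k,np.round(r[k,1:],4).tolist(),im[v,k].tolist()) for k in range(u-1,u+4)])
m=(np.abs(C[...,0]-.598)<.05)&(C[...,1]>.06)&(C[...,1]<.12)&(Z>.06)&(Z<.19); print(cv2.minAreaRect((C[m][:,:2]*1000).astype(np.float32)))
E
python3 gap.py w10
```

```text
time_s: 15.77
position: [0.5979, 0.0826, 0.124]
tool_rot: [[-1.0, 0.0, 0.021], [-0.021, -0.0, -1.0], [-0.0, -1.0, 0.0]]
ft_force: [-0.5, -0.8, 0.2]
grip_width: 0.079
time_s: 16.6
position: [0.5976, 0.1796, 0.2737]
tool_rot: [[-1.0, -0.0, 0.023], [-0.023, -0.0, -1.0], [0.0, -1.0, 0.0]]
ft_force: [-0.2, -0.6, 0.5]
grip_width: 0.0853
120 x 0.647 outer y 0.1072 after inner: [(336, [0.0762, 0.0258], [83, 87, 91]), (337, [0.0743, 0.0237], [85, 88, 91]), (338, [0.0735, 0.025], [82, 86, 89]), (339, [0.072, 0.0242], [82, 84, 87]), (340, [0.0707, 0.0242], [84, 86, 89])]
126 x 0.640 outer y 0.1066 after inner: [(340, [0.0701, 0.025], [89, 92, 96]), (341, [0.0687, 0.0245], [89, 91, 94]), (342, [0.0666, 0.0217], [77, 79, 81]), (343, [0.0671, 0.0276], [83, 86, 86]), (344, [0.0662, 0.0287], [124, 129, 127])]
132 x 0.633 outer y 0.1071 after inner: [(342, [0.0667, 0.025], [83, 86, 85]), (343, [0.066, 0.0271], [100, 102, 101]), (344, [0.0656, 0.0299], [149, 153, 153]), (345, [0.065, 0.032], [178, 182, 182]), (346, [0.0632, 0.0303], [182, 188, 186])]
138 x 0.625 outer y 0.1065 after inner: [(340, [0.0
[... 1717 characters left out ...]
2], [48, 47, 49]), (331, [0.0899, 0.0833], [54, 53, 56]), (332, [0.0902, 0.0884], [75, 77, 78]), (333, [0.09, 0.0918], [84, 86, 86])]
186 x 0.561 outer y 0.1049 after inner: [(334, [0.0687, 0.0246], [47, 48, 50]), (335, [0.0675, 0.0251], [48, 49, 50]), (336, [0.0655, 0.023], [54, 55, 56]), (337, [0.09, 0.109], [66, 68, 67]), (338, [0.0899, 0.1124], [69, 70, 71])]
192 x 0.552 outer y 0.1055 after inner: [(334, [0.0675, 0.0238], [48, 50, 52]), (335, [0.0667, 0.0258], [48, 50, 53]), (336, [0.0655, 0.026], [61, 62, 61]), (337, [0.0646, 0.0277], [72, 74, 74]), (338, [0.0643, 0.031], [81, 83, 84])]
((598.2882080078125, 86.48495483398438), (26.23813247680664, 8.944896697998047), 1.4296684265136719)
```

View pics/w10.png

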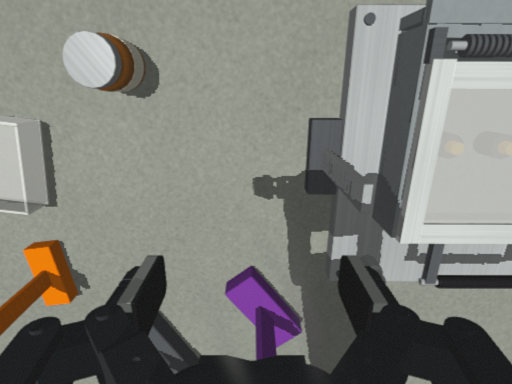

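The square is flush and free. The blade centre measures (0.5983, 0.0865) against an expected y of 0.0862, and the foot runs parallel at about 1.1°. The plate face is visible only down to z ≈ 0.022, so the gap is about 0.5 mm or less. Next is the bar.

```bash
python3 -c "
from h import *
s=env.observe();print(np.round(s['q'],1),s['position'],s['time_s'])"
```

```text
[ 5.8 28.3 56.7 -0.  95.  94.6] [0.59771331 0.1786025  0.27370098] 16.65
```

```bash
python3 -m pendant '[[[-0.25,-0.53,0],1,1],[[-0.25,-0.53,0],1,1],[[-0.25,-0.53,0],1,1],[[-0.25,-0.53,0],1,1],[[-0.25,-0.53,0],1,1],[[-0.25,-0.53,0],1,1],[[-0.25,-0.53,0],1,1],[[-0.25,-0.53,0],1,1],[[-0.25,-0.53,0],1,1],[[-0.25,-0.53,0],1,1],[[-0.25,-0.53,0],1,1],[[-0.25,-0.53,0],1,1]]'
python3 -m pendant '[[[-0.25,-0.53,0],1,1],[[-0.25,-0.53,0],1,1],[[-0.25,-0.53,0],1,1],[[-0.25,-0.53,0],1,1],[[-0.25,-0.53,0],1,1],[[-0.25,-0.53,0],1,1],[[0,0,0],0,1],[[0,0,0],0,1]]'
python3 - <<'E'
from h import *
np.set_printoptions(precision=4,suppress=True)
s=env.observe();im,d=env.get_image("wrist");C=wcloud(s,d);np.savez("pics/w11.npz",im=im,C=C)
cv2.imwrite("pics/w11.png",im[...,::-1])
print(s["position"],np.degrees(np.arctan2(s["tool_rot"][1,2],s["tool_rot"][0,2])))
m=(C[...,0]>.43)&(C[...,0]<.51)&(C[...,1]>-.2)&(C[...,1]<-.02)&(C[...,2]>.07)&(C[...,2]<.13)
B=C[m]; print(m.sum(),B.min(0),B.max(0))
for y in np.arange(-.18,-.03,.01):
    q=B[np.abs(B[:,1]-y)<.003]; print(round(y,3),len(q),q.min(0)[[0,2]] if len(q) else 0,q.max(0)[[0,2]] if len(q) else 0)
E
```

```text
time_s: 17.65
position: [0.507, -0.0139, 0.2739]
tool_rot: [[-0.48, -0.0, 0.877], [-0.877, -0.0, -0.48], [0.0, -1.0, 0.0]]
ft_force: [0.3, -0.1, 0.5]
grip_width: 0.0857
time_s: 18.32
position: [0.4623, -0.1086, 0.274]
tool_rot: [[0.016, 0.0, 1.0], [-1.0, -0.0, 0.016], [0.0, -1.0, 0.0]]
ft_force: [-0.6, -0.3, -0.2]
grip_width: 0.0851
[ 0.4623 -0.1086  0.274 ] 0.922432637753637
3000 [ 0.4573 -0.1871  0.0938] [ 0.51   -0.0272  0.1098]
-0.18 191 [0.4635 0.1007] [0.5099 0.1072]
-0.17 225 [0.4633 0.0938] [0.5098 0.1068]
-0.16 70 [0.4586 0.1001] [0.4745 0.1092]
-0.15 78 [0.4585 0.0996] [0.4742 0.1091]
-0.14 78 [0.4584 0.0996] [0.4739 0.1089]
-0.13 82 [0.4583 0.0995] [0.4736 0.1091]
-0.12 81 [0.4581 0.0999] [0.4733 0.1094]
-0.11 81 [0.458  0.1005] [0.473  0.1091]
-0.1 88 [0.4579 0.0992] [0.4739 0.1091]
-0.09 89 [0.4578 0.1002] [0.4736 0.1089]
-0.08 93 [0.4576 0.0996] [0.4733 0.1091]
-0.07 96 [0.4575 0.1006] [0.473  0.1093]
-0.06 97 [0.4574 0.0994] [0.4727 0.1094]
-0.05 103 [0.4573 0.1001] [0.4724 0.1094]
-0.04 285 [0.4611 0.1008] [0.5095 0.1073]
```

View pics/w11.png

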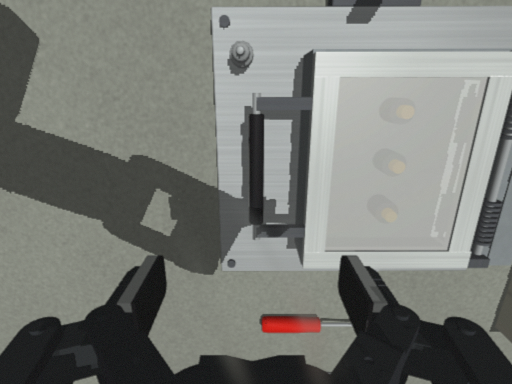

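The bar (sleeve at columns 250–264, rows 112–222 in the wrist view) measures centre (0.466, -0.107, 0.1005). The cover's free edge is about 55 mm beyond it, so I'll come down half open.

```bash
python3 -m pendant '[[[0.12,0.05,0],0,0.5],[[0,0,-0.5],0,0.5],[[0,0,-1],0,0.5],[[0,0,-1],0,0.5],[[0,0,-1],0,0.5],[[0,0,-1],0,0.5],[[0,0,-1],0,0.5],[[0,0,-0.6],0,0.5],[[0,0,-0.35],0,0.5],[[0,0,0],0,0.5]]'
python3 - <<'E'
from h import *
im,d=env.get_image("side"); cv2.imwrite("pics/side12.png",cv2.resize(im[100:260,150:350,::-1],None,fx=3.7,fy=3.7,interpolation=cv2.INTER_CUBIC))
E
```

```text
time_s: 19.2
position: [0.4658, -0.1048, 0.0783]
tool_rot: [[0.021, -0.004, 1.0], [-1.0, 0.002, 0.021], [-0.002, -1.0, -0.004]]
ft_force: [-0.6, 0.2, 0.3]
grip_width: 0.0428
```

View pics/side12.png

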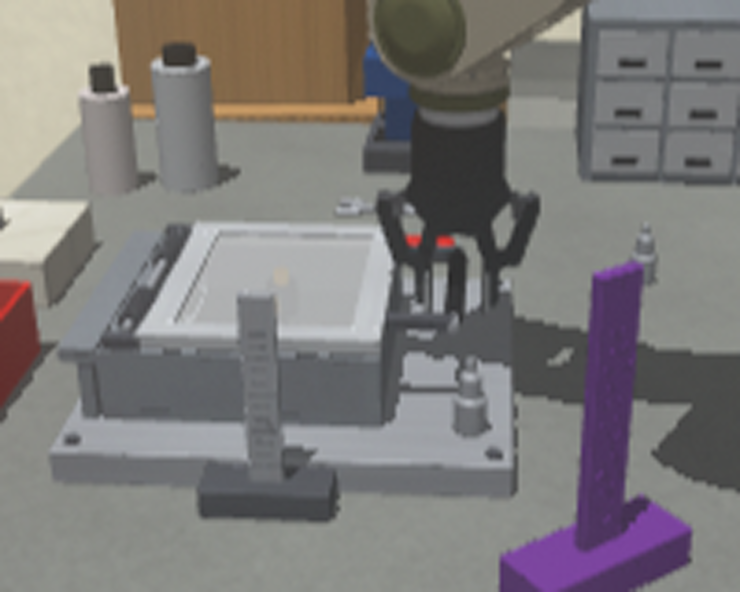

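Side view: the fingers straddle the bar at about (455,290), and the square stands flush at (265,490). I'll close now.

```bash
python3 -m pendant '[[[0,0,0],0,0],[[0,0,0],0,0],[[0,0,0],0,0],[[0,0,0],0,0],[[0,0,0],0,0],[[0,0,0],0,0],[[0,0,0],0,0],[[0,0,0],0,0]]' 60
python3 - <<'E'
import numpy as np
from rig import env
s=env.observe(); p=s["position"]; print(p)
# arc: bar x=hx-0.26cos, z=0.1+0.26 sin
for a in np.arange(0,.96,.1): print(round(a,2), "dx,dz units", np.round(np.array([.26*(1-np.cos(a)),.26*np.sin(a)])/.03,2))
for a in (.69,.72,.86,.88): print(a,np.round(np.array([.26*(1-np.cos(a)),.26*np.sin(a)])/.03,2))
E
```

```text
time_s: 19.92
position: [0.4666, -0.1059, 0.0809]
tool_rot: [[0.021, 0.001, 1.0], [-1.0, -0.0, 0.021], [0.0, -1.0, 0.001]]
ft_force: [-2.0, 1.3, 5.3]
grip_width: 0.0143
[ 0.46658044 -0.10591494  0.08090273]
0.0 dx,dz units [0. 0.]
0.1 dx,dz units [0.04 0.87]
0.2 dx,dz units [0.17 1.72]
0.3 dx,dz units [0.39 2.56]
0.4 dx,dz units [0.68 3.37]
0.5 dx,dz units [1.06 4.16]
0.6 dx,dz units [1.51 4.89]
0.7 dx,dz units [2.04 5.58]
0.8 dx,dz units [2.63 6.22]
0.9 dx,dz units [3.28 6.79]
0.69 [1.98 5.52]
0.72 [2.15 5.71]
0.86 [3.01 6.57]
0.88 [3.14 6.68]
```

```bash
python3 -m pendant '[[[0.01,0,0.2],0,0],[[0.01,0,0.3],0,0],[[0.02,0,0.37],0,0],[[0.06,0,0.43],0,0],[[0.07,0,0.42],0,0],[[0,0,0],0,0],[[0,0,0],0,0]]'
python3 - <<'E'
from h import *
im,d=env.get_image("side"); cv2.imwrite("pics/side13.png",cv2.resize(im[100:260,150:350,::-1],None,fx=3.7,fy=3.7,interpolation=cv2.INTER_CUBIC))
E
```

```text
time_s: 20.5
position: [0.4715, -0.1058, 0.1324]
tool_rot: [[0.021, 0.001, 1.0], [-1.0, -0.0, 0.021], [0.0, -1.0, 0.001]]
ft_force: [1.7, 0.4, -1.5]
grip_width: 0.0145
```

View pics/side13.png

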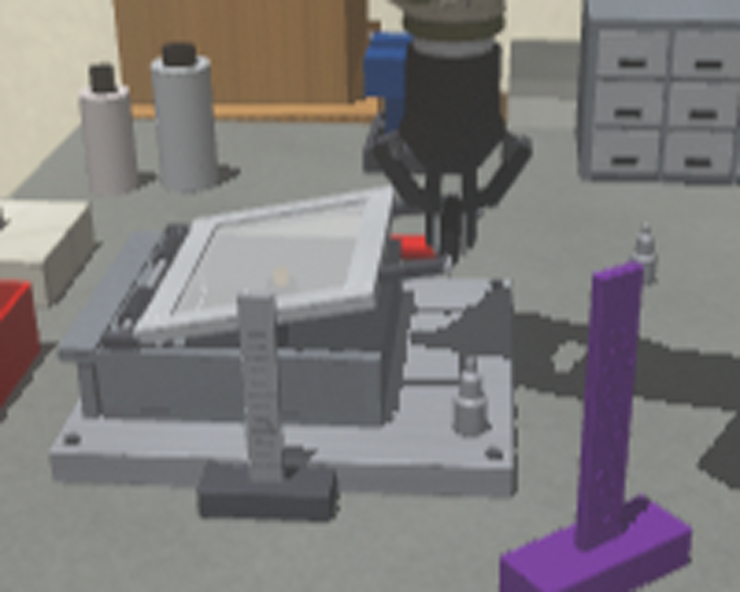

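The cover is rising with the bar held; the pane is tilted in the side view. I'll carry on along the arc.

```bash
python3 -m pendant '[[[0.11,0,0.42],0,0],[[0.11,0,0.42],0,0],[[0.15,0,0.4],0,0],[[0.14,0.01,0.41],0,0],[[0.19,0,0.4],0,0],[[0.19,0.01,0.39],0,0],[[0.22,0,0.37],0,0],[[0.23,0.01,0.36],0,0],[[0,0,0],0,0],[[0,0,0],0,0]]'
```

```text
time_s: 21.38
position: [0.511, -0.1051, 0.227]
tool_rot: [[0.021, -0.002, 1.0], [-1.0, -0.0, 0.021], [0.0, -1.0, -0.002]]
ft_force: [-6.3, 0.5, 2.9]
grip_width: 0.0143
```

```bash
python3 -m pendant '[[[0.26,0,0.35],0,0],[[0.27,0.01,0.34],0,0],[[0.29,0,0.32],0,0],[[0.3,0.01,0.32],0,0],[[0.32,0,0.29],0,0],[[0.33,0.01,0.28],0,0],[[0,0,0],0,0],[[0,0,0],0,0],[[0,0,0],0,0]]'
python3 - <<'E'
from h import *
im,d=env.get_image("side"); cv2.imwrite("pics/side14.png",cv2.resize(im[60:260,120:350,::-1],None,fx=3,fy=3,interpolation=cv2.INTER_CUBIC))
C=cloud("side",d); np.savez("pics/s14.npz",im=im,C=C)
E
```

```text
time_s: 22.13
position: [0.5642, -0.1041, 0.2846]
tool_rot: [[0.021, -0.001, 1.0], [-1.0, -0.0, 0.021], [0.0, -1.0, -0.001]]
ft_force: [-7.5, 1.7, 8.5]
grip_width: 0.0141
```

View pics/side14.png

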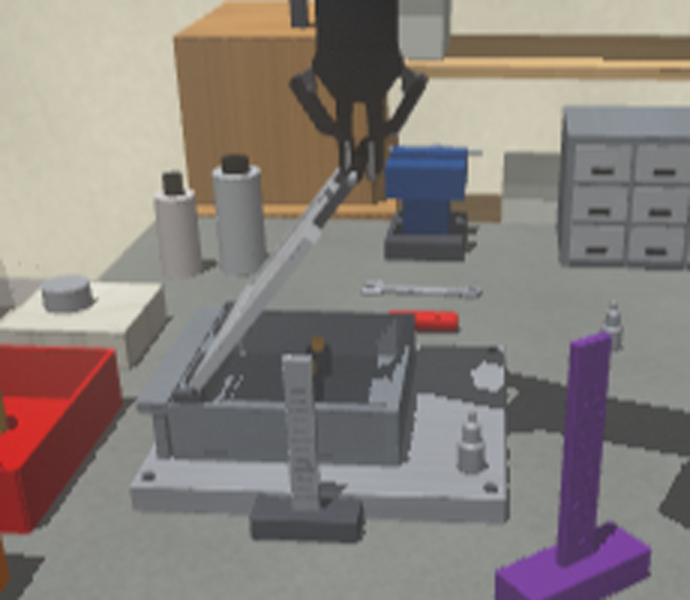

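The pane stands at a steep tilt, with the bar in the fingers at about (355,160) and the square untouched. I'll check the cover angle independently from the depth.

```bash
cat > ang.py <<'E'
from h import *
import sys
im,d=env.get_image("side"); C=cloud("side",d); cv2.imwrite("pics/%s.png"%sys.argv[1],cv2.resize(im[60:260,120:350,::-1],None,fx=3,fy=3,interpolation=cv2.INTER_CUBIC))
# near side face of frame/arm: y close to -0.104+0.116 ; hinge at x~.7266,z .1
hx=0.466+0.26
m=(C[...,1]>-.01)&(C[...,1]<.03)&(C[...,2]>.13)&(C[...,2]<.28)&(C[...,0]>.52)&(C[...,0]<.72)
B=C[m]; f=cv2.fitLine(np.float32(B[:,[0,2]]),cv2.DIST_HUBER,0,.001,.001).ravel()
print(len(B),"frame line angle rad",abs(np.arctan2(f[1],f[0])) if f[0]*f[1]>0 else abs(np.arctan2(f[1],-f[0])), f, "from hinge:",np.median(np.arctan2(B[:,2]-.1,hx-B[:,0])))
s=env.observe(); p=s["position"]; zb=p[2]+.0196
print("bar z",zb,"angle from z",np.arcsin((zb-.1)/.26),"from x",np.arccos((hx-(p[0]-.0006))/.26),s["ft_force"],s["grip_width"],s["time_s"])
E
python3 ang.py side15
```

```text
281 frame line angle rad 2.2475667 [ 0.6262784  -0.7795995   0.6464711   0.19985542] from hinge: 0.8990243523553385
bar z 0.30411077067570347 angle from z 0.9027629998617482 from x 0.895533928078091 [-5.90214122  1.71745291  8.68687965] 0.014226047327314629 22.2333
```

All three estimates (frame line 0.894, from the hinge 0.899, bar height 0.903) put the cover past balance. Now back down to 0.69.

```bash
python3 -m pendant '[[[0,0,0],0,0],[[-0.2,0,-0.17],0,0],[[-0.23,-0.01,-0.2],0,0],[[-0.22,0,-0.2],0,0],[[-0.2,-0.01,-0.21],0,0],[[-0.2,0,-0.21],0,0],[[-0.19,-0.01,-0.22],0,0],[[-0.06,0,-0.06],0,0],[[0,0,0],0,0],[[0,0,0],0,0],[[0,0,0],0,0],[[0,0,0],0,0]]'
python3 ang.py side16
```

```text
time_s: 23.23
position: [0.5247, -0.1048, 0.2454]
tool_rot: [[0.021, -0.003, 1.0], [-1.0, 0.001, 0.021], [-0.001, -1.0, -0.003]]
ft_force: [-5.3, 0.9, 3.9]
grip_width: 0.0141
306 frame line angle rad 2.4713564 [ 0.7836749  -0.6211712   0.62714934  0.18274473] from hinge: 0.697106586367079
bar z 0.2650561781804333 angle from z 0.6877903611966194 from x 0.6815625112578956 [-6.38419006  1.97182273  4.67244296] 0.014133359628243851 23.2833
```

View pics/side16.png

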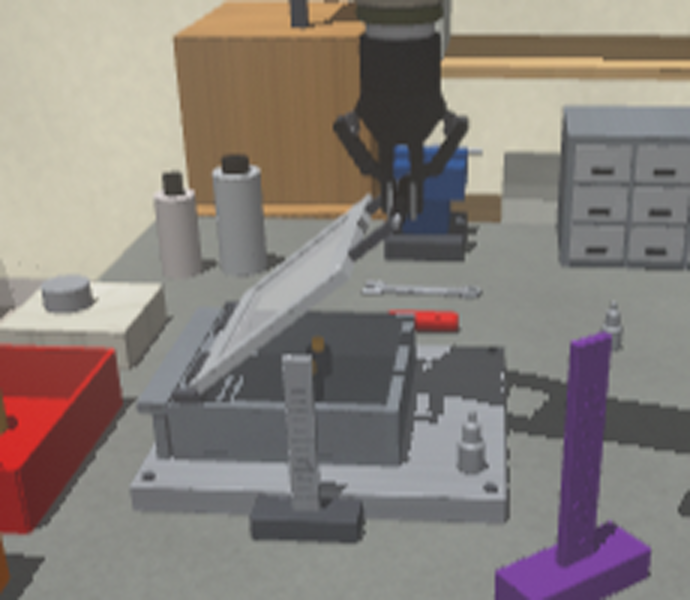

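The cover is held at about 0.69, and the square is still upright and flush at (300,510). One last check of the square and the bystanders against the starting pictures before I hand in.

```bash
python3 -m pendant '[[[0,0,0],0,0],[[0,0,0],0,0],[[0,0,0],0,0],[[0,0,0],0,0],[[0,0,0],0,0],[[0,0,0],0,0]]'
python3 - <<'E'
from h import *
im,d=env.get_image("side"); C=cloud("side",d); i0=np.load("pics/side0.npz")["im"]
df=cv2.absdiff(im,i0).max(-1)
o=im.copy(); o[df>40]=[255,0,255]; cv2.imwrite("pics/diff.png",o[...,::-1])
m=(np.abs(C[...,0]-.598)<.06)&(C[...,1]>.04)&(C[...,1]<.14)&(C[...,2]>.1)&(C[...,2]<.19); B=C[m];print("blade",np.median(B,0),B[:,2].max())
s=env.observe();print(s["position"],s["ft_force"],np.abs(s["qvel"]).max())
E
```

```text
time_s: 23.78
position: [0.5247, -0.1048, 0.2455]
tool_rot: [[0.021, -0.003, 1.0], [-1.0, 0.001, 0.021], [-0.001, -1.0, -0.003]]
ft_force: [-6.0, 1.4, 4.4]
grip_width: 0.0137
blade [0.59811591 0.0875834  0.1425507 ] 0.18148289628418465
[ 0.52468452 -0.10484533  0.24545513] [-5.55996374  1.51666616  4.36271014] 0.052114011367036486
```

View pics/diff.png

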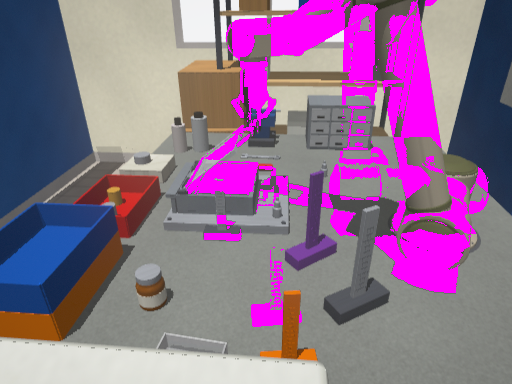

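The only changes from the start are the arm and its shadows, the cover, and the square (now at (222,215), gone from (275,290)). The bystanders in view are unmoved.

```bash
python3 -c "
from rig import env
print(env.close_job())"
```

```text
the job is handed in; nothing more can be done
None
```

The job is handed in at about 24 s: the square is flush against the bed plate and released. The cover went past balance and is now held just below it.

- **Square:** I stood the smaller steel square at mid-edge of the bed plate's left side. My first low push did not seat it: it read 15 N, but the wrist depth showed a gap of about 3.5 mm. The gripper had probably caught the blade, though I did not confirm that. I regripped the blade, slid the square in and released it. The check afterwards showed the foot parallel to the edge, with any gap about 0.5 mm or less. The blade was within 0.3 mm of its flush position and still upright at the end.
- **Cover:** I raised it by the grab bar to about 0.90 rad (bar at about 304 mm), with depth and bar height agreeing within 0.01. I then brought it down to about 0.69 (bar at about 265 mm). Three of the final readings were 0.68 to 0.70; a straight line fitted to the frame gave 0.67. All are inside 0.60 to 0.77. It was steady in the grip with a wrist force of about 7 N.
- **Bystanders:** Compared with the start, the last side picture shows only the arm, its shadows, the cover and the square changed. The gauge ring and most of the dish are hidden or out of view in that picture, so I did not check them there; I did not touch either.

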